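Index the tool carousel and fetch the T-handle key

ROBOT

A 6-joint arm with a two-finger parallel gripper is mounted at the origin on a cart in front of the work surface, level with it; the furniture and walls round the work are solid. World frame = base frame: x ahead of the robot, y to its left, z up, the work surface at z = 0. Lengths are in m, angles in rad, forces in N, time in s.
With the tool pointing down it reaches from about 0.3 to 0.775 m from the base axis. Payload 14.6 kg.
Tool frame: the origin (TCP) lies on the centre line of the jaws, within the pads' length; the fingertips stand 14 mm ahead of it and the grasp point (between the pads) lies 5 mm behind it; x points along the fingers, y is the direction in which the jaws open and shut, and the axes are right-handed (so a half turn about x gives the same grasp; the last joint's range is limited). The gripper opens to 94 mm and grips with 3 to 60 N. Pads are 16 mm wide; open, the fingers measure 119 mm over their backs; the gripper's body (75 mm by 177 mm) begins 78 mm behind the grasp point.
Start: joints at [-1.301, 0.3, 1.521, -0, 1.321, -0.067], TCP at [0.182, -0.519, 0.219] pointing down, gripper open.
Joint ranges: [-3.03, 3.03], [-0.79, 2.21], [0.23, 2.52], [-1.04, 4.18], [0, 3.07], [-2.55, 2.55]. Speed limits (rad/s): [2.22, 2.22, 2.57, 3.14, 3.14, 3.14].

INTERFACE

Orientations are given as [roll, pitch, yaw] about the fixed x, y, z axes, in that order (R = Rz(yaw) Ry(pitch) Rx(roll)).
In Python, from station import * gives the robot as it stands. The module is installed in compiled form; this text tells all that it offers.
- The arm moves only by the shell command python3 -m handwheel 'ROWS' [FORCE]. ROWS is JSON, a list of rows, each a list of 3 entries, a list of its own where there are three numbers: the shift along the tool's x, y, z in mm, then the turn about the tool's x in rad, then the gripper command: -1 is fully open, 1 is shut, values between are in proportion. In form: [[[dx, dy, dz], spin, gripper], ...]. A call has exactly 5 rows; each row is the pose to reach, as a shift and turn from the pose measured when the call began, along the tool's axes at that moment; what a row does not reach only later rows make up. A row lasts 1/10 s, in which the tool goes at most 50 mm and 8.59 degrees, less where a joint would pass 70% of its speed; a pose out of reach is approached as far as the arm can. A call with a gripper value outside its range is refused whole. The fingers move at their own pace and stop on an object; FORCE is the grip in N (left out, the last holds). Time passes only in rows, so rows that repeat a pose let the fingers close, or fill a call up. It gives the time, the measured TCP pose, the force and the opening at its end, in the units of the state.
- get_obs(): the state, without advancing time (a new reading comes with each control period).
- camera(name): name is "scene" or "side" or "wrist"; returns (picture, depth): 480x640x3 uint8, blue, green, red; 480x640 float32, m along the optical axis (not along the pixel's ray), 0 where there is no reading.
- camera_info(name): a dict with "fx", "fy", "cx", "cy" (pixels), "k1" (the pictures are not rectified: a ray, as slopes to the right and down, at radius r is drawn at 1 + k1 r^2 times it, then the intrinsics apply), "extrinsics" (4x4, takes a point from camera to world coordinates). Camera axes: x right, y down, z forward; pixel columns grow to the right and rows downward; lengths in m; the calibration is good to about 2 mm. A picture is of the moment at which its call begins: read the wrist's pose just before it. camera_info takes no time and is no camera call; for the wrist camera it gives the pose at the moment of the call.
- hand_in(): hands the job in, once; it reports no verdict.
The state is a dict: "time_s": time; "qpos": joint angles; "joint_vel": joint speeds; "tau": joint torques, N m; "ee_pos": TCP position; "eef_rot": TCP orientation; "force": force on the tool from outside, world axes, zero at the start; "moment": the same for the moment, N m; "grip_width": finger opening in m.
Only numpy, scipy, OpenCV 4.12 (cv2) and the standard library are available. Lean on these libraries where they do the work, as an engineer would, in place of code of your own. Each camera call takes 0.05 s, during which the arm holds its last target. There are 200 camera calls.

TASK

Turn the tool carousel until the T-handle key stands, clicked home, at the gap in the retaining rail, and draw the key straight up out of its socket there. Hang it upright in the slot of the fork stand with its collar resting flat on both prongs, and let go. Leave the other tools in their sockets and do not disturb the bottle, the tin or the white box.

Things in the scene. Friction and masses are not known exactly. Their poses are not given: they have to be found in the camera images.
- stand: Fixed carousel stand on a grey round base 244 mm across. A steel rail (94 to 116 mm from the axis, 109 to 117 mm above the bench) covers the outer edges of the tools' collars, so a tool lifts out only at the rail's gap, 39 degrees either side of the stand's -x. Origin: on the carousel's axis at the bench; z up, x away from the gap.
- gate (a point): The gate: point in the middle of the rail's gap where a tool's collar underside stands when its socket is indexed to the gap; 85 mm from the axis, 100 mm above the bench.
- carousel (a joint): Angle of the carousel about the stand's z (rad, counter-clockwise from above positive, turns both ways); 0 at the start. It clicks home at every 60 degrees (1.047 rad); past half-way it snaps on. Six square sockets (15 mm inside, 60 mm deep, mouths 100 mm above the bench) stand 60 degrees apart at 85 mm radius, all holding tools. Needs about 0.16 N m.
- spoke_a (a point): A spoke to push the carousel round by: centre of the 14 mm black ball at the end of one of three level spokes at the hub's top: 46 mm from the axis, 180 mm above the bench. The spoke is a 10 mm steel bar from the hub cap (32 mm across, top at 188 mm). Spokes are 120 degrees apart, each over the middle between two sockets. The T-key's top is 166 mm above the bench, other tools' 155.
- spoke_b (a point): The same on the second spoke, 120 degrees counter-clockwise from the first.
- spoke_c (a point): The same on the third spoke, 240 degrees counter-clockwise from the first.
- t_key: T-handle key, steel, 124 mm tall, 60 to 110 g: the only tool with a crossbar. Origin: centre of the underside of its collar (30 mm across, 6 mm thick), 100 mm above the bench when seated. z up the tool, x along the crossbar: 64 mm long, 12 mm thick, centre 60 mm above the origin, with a 17 mm boss at its middle, 46 to 64 mm up. Shank 11 mm thick, to 58 mm below the origin.
- barrel_1: A plain steel bystander tool with a barrel-shaped (24 mm across) handle, loose in a carousel socket; same shank and collar as the T-key; top 55 mm above its origin. Origin: centre of the collar's underside, 100 mm above the bench when seated; z along the tool, up. It stays in its socket.
- barrel_2: A plain steel bystander tool with a barrel-shaped (24 mm across) handle, loose in a carousel socket; same shank and collar as the T-key; top 55 mm above its origin. Origin: centre of the collar's underside, 100 mm above the bench when seated; z along the tool, up. It stays in its socket.
- ball_1: A plain steel bystander tool with a ball (24 mm across) handle, loose in a carousel socket; same shank and collar as the T-key; top 54 mm above its origin. Origin: centre of the collar's underside, 100 mm above the bench when seated; z along the tool, up. It stays in its socket.
- ball_2: A plain steel bystander tool with a ball (24 mm across) handle, loose in a carousel socket; same shank and collar as the T-key; top 54 mm above its origin. Origin: centre of the collar's underside, 100 mm above the bench when seated; z along the tool, up. It stays in its socket. It stands at the gate at the start.
- mushroom: A plain steel bystander tool with a mushroom-shaped (28 mm across) handle, loose in a carousel socket; same shank and collar as the T-key; top 53 mm above its origin. Origin: centre of the collar's underside, 100 mm above the bench when seated; z along the tool, up. It stays in its socket.
- fork: Fixed fork stand: grey base 100 x 80 mm, column at its back (x 33 to 51 mm), two level steel prongs 14 mm wide, 10 mm thick, tops 100 mm above the bench, out to x = -40 mm. The slot between them is 18 mm wide, along x, open at -x; a 4 mm high lip crosses each prong's tip (x -40 to -34 mm). Origin: at the bench under the seat; z up.
- fork_seat (a point): The seat: middle of the slot at the level of the prong tops; the key's collar underside belongs here (anywhere within 18 mm along the slot). Axes as the fork's.
- pill_bottle: White bottle 40 mm across and 80 mm tall, loose bystander; origin at the centre of its underside.
- tin_can: White lidded tin 70 mm across and 102 mm tall, loose bystander; origin at the centre of its underside.
- white_box_top: White carton 100 x 80 x 50 mm, loose bystander; origin at the centre of its underside.
There are look-alikes about, which are no part of the job. What is shaped like the t_key but purple is not meant.

How it is judged:
On the way, in this order (a step that is already met when the one before it is completed fails the run):
1. the T-key stands at the gate with the carousel clicked home and at rest (horizontal distance between t_key and gate below 0.012 m and height (world z) of t_key below 0.112 m and velocity of joint carousel between -0.05 and 0.05 rad/s), for 0.2 s.
2. the T-key is drawn up out of its socket at the gate (height (world z) of t_key above 0.155 m and horizontal distance between t_key and gate below 0.06 m), for 0.02 s.
At the end, for the whole second after the job is handed in: The T-key hangs at rest in the fork: collar within 18 mm of the seat along the slot, 6 mm across, 3 mm in height, upright within 0.12 rad. The other five tools stand in sockets (origin 90-112 mm high, tilt under 0.2 rad); bottle, tin and white box within 20 mm of their start (x of t_key in the frame of fork_seat between -0.018 and 0.018 m and y of t_key in the frame of fork_seat between -0.006 and 0.006 m and z of t_key in the frame of fork_seat between -0.003 and 0.004 m and angle between t_key's own z axis and vertical below 0.12 rad and linear speed of t_key below 0.02 m/s and height (world z) of ball_2 between 0.09 and 0.112 m and angle between each of ball_2, barrel_1, ball_1, mushroom, barrel_2's own z axis and vertical below 0.2 rad and height (world z) of barrel_1 between 0.09 and 0.112 m and height (world z) of ball_1 between 0.09 and 0.112 m and height (world z) of mushroom between 0.09 and 0.112 m and height (world z) of barrel_2 between 0.09 and 0.112 m and distance of each of pill_bottle, tin_can, white_box_top from where it was at the start of the episode below 0.02 m); the robot touches nothing.
It fails at once if another tool is pulled up by more than 25 mm (height (world z) of any of ball_2, barrel_1, ball_1, mushroom, barrel_2 above 0.125 m).
It fails at once if the bottle, the tin or the white box is moved more than 20 mm (distance of any of pill_bottle, tin_can, white_box_top from where it was at the start of the episode above 0.02 m).
It also fails if it takes over 58 s, if anything falls off the work surface, if the arm or the gripper's body presses on something with over 40 N, if the wrist force passes 120 N, or if a joint passes its speed limit or range.

## Working session

There is one attempt and no reset: what is moved stays moved. The work goes in short steps, Python scripts to look and compute and a shell command to move; the robot and the scene stay as the last step left them, time stands still between calls to the robot, and variables do not carry over. Pictures are saved under pics/ and viewed, about 8 in all and at most 12, crops included, and the job is handed in when it is done.

```bash
mkdir -p pics; cat > h.py <<'E'
from station import *
import numpy as np, cv2
def snap(n,f):
    i=camera_info(n); p,d=camera(n); cv2.imwrite('pics/'+f+'.png',p); np.savez('pics/'+f+'.npz',p=p,d=d,E=i['extrinsics'],K=[i['fx'],i['fy'],i['cx'],i['cy'],i['k1']]); return p,d,i
def load(f): return np.load('pics/'+f+'.npz')
def ray(z,u,v):
    fx,fy,cx,cy,k=z['K']; a=(np.asarray(u,float)-cx)/fx; b=(np.asarray(v,float)-cy)/fy
    x,y=a.copy(),b.copy()
    for _ in range(20):
        s=1+k*(x*x+y*y); x,y=a/s,b/s
    return np.stack([x,y,np.ones_like(x)],-1)
def plane(z,u,v,h):
    E=z['E']; r=ray(z,u,v)@E[:3,:3].T; t=(h-E[2,3])/r[...,2]; return E[:3,3]+r*t[...,None]
def cloud(z):
    v,u=np.mgrid[0:480,0:640]; P=ray(z,u,v)*z['d'][...,None]; return P@z['E'][:3,:3].T+z['E'][:3,3]
E
python3 - <<'E'
from h import *
ims=[snap(n,n+'0') for n in ('scene','side','wrist')]
for n,(p,d,i) in zip('abc',ims): print(i['extrinsics'].round(3).tolist(),i['fx'],i['k1'],(d>0).mean())
o=get_obs(); print(o)
a=np.hstack([ims[0][0],ims[1][0]]); 
cv2.imwrite('pics/m0.png',cv2.resize(ims[0][0],(800,600)));
E
```

```text
[[-0.864, -0.277, 0.42, -0.044], [-0.503, 0.477, -0.721, 0.787], [-0.001, -0.834, -0.551, 0.824], [0.0, 0.0, 0.0, 1.0]] 554.8428755803177 0.027679494359524014 0.9874381510416667
[[0.999, -0.029, 0.036, 0.424], [-0.046, -0.563, 0.825, -1.066], [-0.003, -0.826, -0.564, 0.78], [0.0, 0.0, 0.0, 1.0]] 440.588525781227 -0.05912766727175344 0.9958170572916667
[[0.331, -0.905, -0.268, 0.261], [-0.944, -0.317, -0.092, -0.493], [-0.002, 0.284, -0.959, 0.383], [0.0, 0.0, 0.0, 1.0]] 349.1633647167421 -0.05845800101260506 0.9957975260416667
{'time_s': 0.15, 'qpos': array([-1.30060685e+00,  3.00358549e-01,  1.52140313e+00,  1.40651406e-05,
        1.32070731e+00, -6.65850166e-02]), 'joint_vel': array([-0.00059108, -0.00079011, -0.00216918,  0.00137666, -0.00180915,
        0.00016245]), 'tau': array([ 2.00854214e-03, -5.31962693e+01, -3.52820385e+01,  7.09336437e-02,
        2.36363942e-02, -7.50285108e-05]), 'ee_pos': array([ 0.18170571, -0.51893106,  0.21902335]), 'eef_rot': array([-1.65292723,  1.56991988,  1.82543643]), 'force': array([ 0.54574756, -0.1433378 , -0.4301541 ]), 'moment': array([-0.00454299, -0.02468206,  0.02597606]), 'grip_width': 0.09409960555915133}
```

View pics/scene0.png

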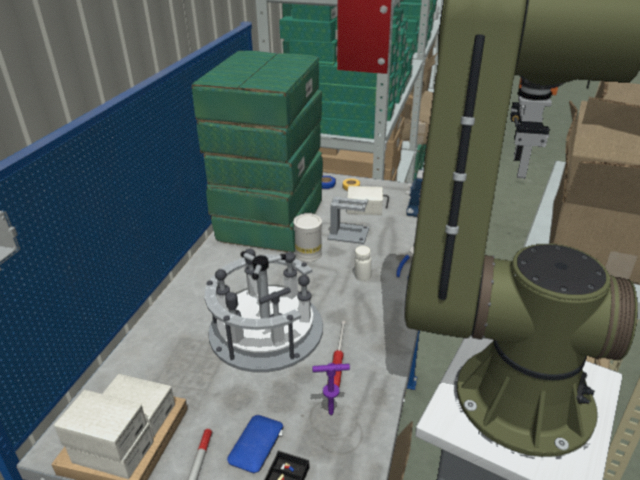

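View pics/side0.png

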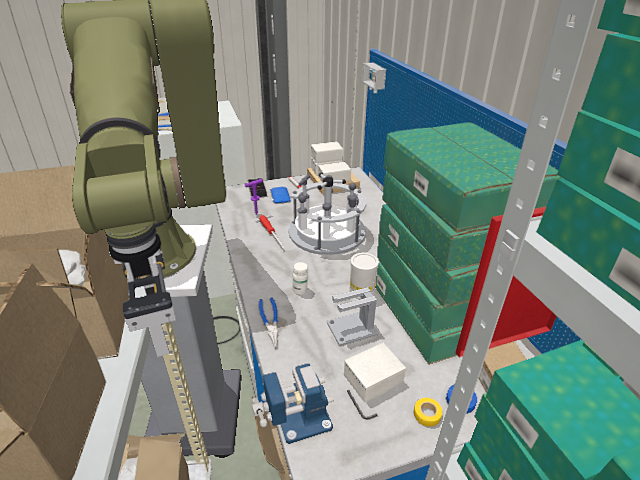

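Scene: the carousel is at about (265,310), the fork at (350,222), the tin at (308,235), the bottle at (362,263) and the purple decoy at (331,385). Side: the carousel is at (328,220) and the fork at (355,315). Next I'll build a fused top view.

```bash
python3 - <<'E'
from h import *
# top views: 2px/mm... 1 px=1mm for two crops
Z={n:load(n+'0') for n in ('scene','side')}
for n,z in Z.items():
    C=cloud(z).reshape(-1,3); col=z['p'].reshape(-1,3)
    for nm,(u,v) in {'car':(265,325) if n=='scene' else (328,232),'fork':(350,222) if n=='scene' else (355,315),'tin':(308,225) if n=='scene' else (363,265)}.items():
        print(n,nm,cloud(z)[v,u].round(3))
    m=(C[:,2]>.10)&(C[:,2]<.20)
    print(C[m].min(0),C[m].max(0))
def top(zs,x0,x1,y0,y1,s):
    H=np.zeros((int((x1-x0)*s),int((y1-y0)*s),3),np.uint8);h=np.full(H.shape[:2],-1.)
    for z in zs:
        C=cloud(z).reshape(-1,3);c=z['p'].reshape(-1,3)
        m=(C[:,0]>x0)&(C[:,0]<x1)&(C[:,1]>y0)&(C[:,1]<y1)&(C[:,2]<.22)&(C[:,2]>-.02); C=C[m];c=c[m]
        o=np.argsort(C[:,2]);C=C[o];c=c[o]
        i=((x1-C[:,0])*s).astype(int).clip(0,H.shape[0]-1);j=((y1-C[:,1])*s).astype(int).clip(0,H.shape[1]-1)
        k=C[:,2]>h[i,j]; 
        cm=cv2.applyColorMap((C[:,2].clip(0,.2)*1270).astype(np.uint8)[:,None],cv2.COLORMAP_JET)[:,0]
        H[i[k],j[k]]=cm[k];h[i[k],j[k]]=C[k,2]
    return H
a=top(Z.values(),.25,.95,-.65,.45,720)
cv2.imwrite('pics/top.png',a)
sc=Z['scene']['p'][225:375,195:335]; si=Z['side']['p'][160:260,275:385]
cv2.imwrite('pics/crop.png',np.hstack([cv2.resize(sc,None,fx=3.2,fy=3.2,interpolation=2),cv2.resize(si,(352,480),interpolation=2)]))
E
```

```text
scene car [0.453 0.181 0.116]
scene fork [ 0.578 -0.384 -0.001]
scene tin [ 0.584 -0.176  0.101]
[-0.14291725 -2.94488272  0.10000509] [1.3191884  0.53666069 0.19999878]
side car [ 0.518 -0.004  0.061]
side fork [ 0.564 -0.294  0.01 ]
side tin [ 0.59  -0.21   0.098]
[-0.84661121 -0.79618216  0.100001  ] [0.99299835 1.1506074  0.19999566]
```

View pics/top.png

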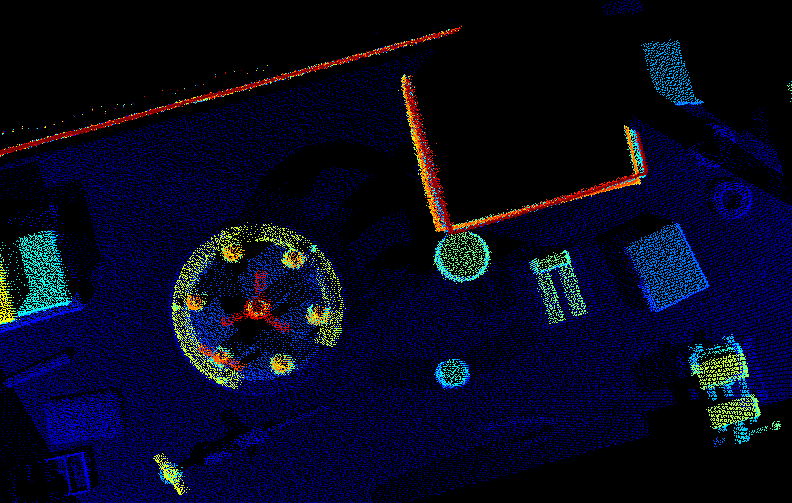

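View pics/crop.png

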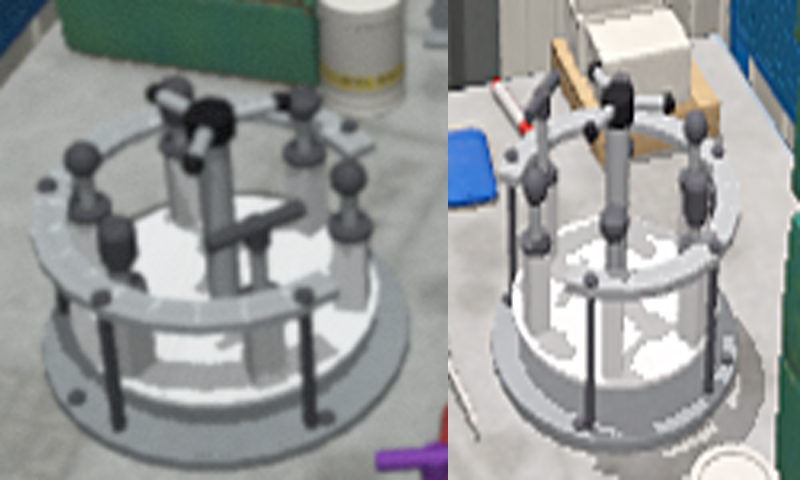

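The top map (up = +x, left = +y, 720 px/m) shows:
- the axis at (257,308), with the gap facing lower right around ball_2 at (283,363)
- the T-key at (220,357), one click (+60° CCW) from the gate
- the fork prongs at (558,290), opening towards the robot

Now for precise fits.

```bash
cat > fit.py <<'E'
from h import *
from scipy.optimize import least_squares
def pts(n): 
    z=load(n); C=cloud(z).reshape(-1,3); return C[np.isfinite(C).all(1)]
E
python3 - <<'E'
from fit import *
ax0=np.array([.522,.093])
for n in ('scene0','side0'):
    C=pts(n); r=np.linalg.norm(C[:,:2]-ax0,axis=1); a=np.degrees(np.arctan2(*(C[:,:2]-ax0).T[::-1]))
    R=C[(abs(C[:,2]-.117)<.003)&(r>.085)&(r<.125)][:,:2]
    f=least_squares(lambda p:np.maximum(abs(np.hypot(*(R-p[:2]).T)-.105)-.011,0),ax0,loss='soft_l1',f_scale=.002)
    q=np.median(C[(r<.02)&(C[:,2]>.184)&(C[:,2]<.2)],axis=0)
    print(n,'rail',f.x,len(R),'cap',q)
    aa=np.sort(np.degrees(np.arctan2(*(R-f.x).T[::-1]))); g=np.diff(aa); k=np.argsort(g)[-3:]; print('gaps',[(aa[i].round(1),aa[i+1].round(1)) for i in k])
    # tools tops
    T=C[(r>.065)&(r<.1)&(C[:,2]>.13)&(C[:,2]<.172)]; at=np.arctan2(*(T[:,:2]-f.x).T[::-1])
    for c in range(-155,200,60):
        m=abs((np.degrees(at)-c+180)%360-180)<20
        if m.any(): print(c,m.sum(),T[m].mean(0).round(4),T[m][:,2].max().round(4), np.degrees(np.arctan2(*(T[m].mean(0)[:2]-f.x)[::-1])).round(1))
    B=C[(np.hypot(*(C[:,:2]-[.454,.144]).T)<.045)&(C[:,2]>.152)&(C[:,2]<.17)]
    u,s,v=np.linalg.svd(B[:,:2]-B[:,:2].mean(0)); t=(B[:,:2]-B[:,:2].mean(0))@v[0]
    print('bar',len(B),B[:,:2].mean(0)+v[0]*(t.max()+t.min())/2,np.ptp(t),np.degrees(np.arctan2(v[0][1],v[0][0])))
    S=C[(r>.036)&(r<.058)&(C[:,2]>.172)&(C[:,2]<.195)]; 
    for c in (-5,115,-125):
        d=(np.degrees(np.arctan2(*(S[:,:2]-f.x).T[::-1]))-c+180)%360-180; m=abs(d)<30; print('spoke',c,m.sum(),(c+np.median(d[m])).round(1) if m.any() else None)
    F=C[(abs(C[:,0]-.547)<.08)&(abs(C[:,1]+.325)<.06)&(C[:,2]>.093)&(C[:,2]<.11)]
    if len(F): 
        rc=cv2.minAreaRect((F[:,:2]*1000).astype(np.float32)); print('fork',len(F),rc,cv2.boxPoints(rc).round(1).tolist())
    G=C[(abs(C[:,0]-.547)<.09)&(abs(C[:,1]+.325)<.08)&(C[:,2]>.005)]; print('forkhigh',G[:,2].max(), np.histogram(G[:,2],bins=np.arange(0,.2,.01))[0])
E
```

```text
scene0 rail [0.52255379 0.09355037] 1525 cap [0.52109632 0.09484321 0.18679449]
gaps [(np.float64(-0.5), np.float64(7.8)), (np.float64(-50.2), np.float64(-33.0)), (np.float64(-155.8), np.float64(-120.5))]
-155 112 [0.4418 0.0643 0.1463] 0.1554 -160.1
-95 102 [0.5089 0.013  0.1469] 0.1542 -99.6
-35 75 [0.5876 0.0461 0.147 ] 0.1555 -36.1
25 114 [0.5964 0.1314 0.146 ] 0.1559 27.2
85 179 [0.5278 0.1825 0.1455] 0.1573 86.7
145 274 [0.4519 0.1463 0.1581] 0.1688 143.2
bar 230 [0.45183384 0.14537577] 0.06494353062793559 62.836574817780146
spoke -5 41 -1.6
spoke 115 50 115.5
spoke -125 42 -130.5
fork 335 ((551.9906616210938, -324.5302734375), (92.0390625, 57.211708068847656), 18.539827346801758) [[499.29998779296875, -312.0], [517.5, -366.29998779296875], [604.7000122070312, -337.0], [586.5, -282.79998779296875]]
forkhigh 0.10459011074701297 [431  58  32  34  31  31  32  26  45 310  71   0   0   0   0   0   0   0
   0]
side0 rail [0.52228248 0.09057222] 563 cap [0.52134663 0.0874826  0.18645136]
gaps [(np.float64(36.5), np.float64(41.0)), (np.float64(75.7), np.float64(95.9)), (np.float64(-152.1), np.float64(-118.2))]
-155 52 [0.444  0.0505 0.1445] 0.1529 -152.9
-95 55 [0.5121 0.0013 0.1461] 0.1537 -96.5
-35 79 [0.5895 0.0347 0.1444] 0.1551 -39.8
25 48 [0.5992 0.1191 0.1445] 0.1549 20.3
85 12 [0.5306 0.175  0.1538] 0.1568 84.4
145 74 [0.4536 0.1356 0.1563] 0.1671 146.7
bar 62 [0.45537767 0.13967415] 0.06881362480802564 -117.27556572284743
spoke -5 23 -10.4
spoke 115 12 118.2
spoke -125 23 -124.2
fork 515 ((551.684326171875, -329.3534240722656), (91.40921783447266, 49.29545974731445), 17.594404220581055) [[500.70001220703125, -319.70001220703125], [515.5999755859375, -366.70001220703125], [602.7000122070312, -339.0], [587.7999877929688, -292.0]]
forkhigh 0.1058287386269049 [785  73  49  46  43  46  36  36  42 480  97   0   0   0   0   0   0   0
   0]
```

```bash
cat > go.py <<'E'
from h import *
from scipy.spatial.transform import Rotation as Ro
AX=np.array([.5224,.092])
def tool():
    o=get_obs(); return o, Ro.from_euler('xyz',o['eef_rot']).as_matrix()
def to(targets):
    """targets: (x,y,z,jaw angle deg or None) -> tool-frame shift mm + spin"""
    o,R=tool(); p=o['ee_pos']
    ya=np.degrees(np.arctan2(R[1,1],R[0,1])); print('t',round(o['time_s'],2),'p',p.round(4),'yang',ya.round(1),'tilt',np.degrees(np.arccos(-R[2,0])).round(2),'F',o['force'].round(1),'w',round(o['grip_width'],4),'q5',o['qpos'][5].round(2))
    for t in targets:
        s=0 if t[3] is None else -np.radians((t[3]-ya+90)%180-90)
        print((R.T@(np.array(t[:3])-p)*1000).round(1).tolist(),round(s,3))
def pol(a,r=.042): return AX+r*np.array([np.cos(np.radians(a)),np.sin(np.radians(a))])
E
python3 -c "
from go import *
to([(*pol(-175),.24,33),(*pol(-175),.184,33)])"
```

```text
t 0.15 p [ 0.1817 -0.5189  0.219 ] yang -70.7 tilt 0.05 F [ 0.5 -0.1 -0.4] w 0.0941 q5 -0.07
[-20.5, -474.4, -482.7] 1.332
[35.5, -474.4, -482.7] 1.332
```

```bash
python3 -m handwheel '[[[-20,-34,-35],0.14,1],[[-20,-68,-69],0.28,1],[[-20,-102,-104],0.42,1],[[-20,-136,-138],0.56,1],[[-20,-170,-173],0.7,1]]' 20; python3 -c "
from go import *
to([(*pol(-175),.24,33),(*pol(-175),.184,33)])"
```

```text
time_s: 0.65
ee_pos: [0.2862, -0.3061, 0.2392]
eef_rot: [-1.021, 1.57, 1.77]
force: [1.2, -0.7, 0.8]
grip_width: 0.0577
t 0.65 p [ 0.2862 -0.3061  0.2392] yang -110.1 tilt 0.05 F [ 1.2 -0.7  0.8] w 0.0577 q5 1.01
[-0.5, -437.2, -47.0] 0.644
[55.5, -437.2, -47.0] 0.644
```

The joint-6 range rules out continuing in this direction, so I'll spin the other way round to jaw angle +33°.

```bash
python3 -m handwheel '[[[0,-35,-4],-0.14,1],[[0,-70,-8],-0.28,1],[[0,-105,-11],-0.42,1],[[0,-140,-15],-0.56,1],[[0,-175,-19],-0.7,1]]' ; python3 -m handwheel '[[[0,0,0],-0.14,1],[[0,0,0],-0.28,1],[[0,0,0],-0.42,1],[[0,0,0],-0.56,1],[[0,0,0],-0.7,1]]'; python3 -m handwheel '[[[0,0,0],-0.14,1],[[0,0,0],-0.28,1],[[0,0,0],-0.42,1],[[0,0,0],-0.56,1],[[0,0,0],-0.7,1]]';python3 -c "
from go import *
to([(*pol(-175),.24,33),(*pol(-175),.184,33)])"
```

```text
time_s: 1.15
ee_pos: [0.3645, -0.1469, 0.2393]
eef_rot: [-1.897, 1.57, 1.599]
force: [0.7, -0.6, -0.3]
grip_width: 0.0171
time_s: 1.65
ee_pos: [0.3644, -0.1468, 0.2392]
eef_rot: [-2.349, 1.57, 1.854]
force: [-0.8, 1.0, 0.2]
grip_width: 0.0005
time_s: 2.15
ee_pos: [0.3643, -0.1467, 0.2391]
eef_rot: [-2.844, 1.57, 2.065]
force: [-0.7, -1.1, 0.1]
grip_width: 0.0002
t 2.15 p [ 0.3643 -0.1467  0.2391] yang 11.2 tilt 0.07 F [-0.7 -1.1  0.1] w 0.0002 q5 -0.67
[-0.7, 159.8, -208.0] -0.38
[55.3, 159.8, -207.9] -0.38
```

```bash
python3 -m handwheel '[[[0,26,-35],-0.08,1],[[0,53,-69],-0.16,1],[[0,80,-104],-0.24,1],[[0,107,-139],-0.32,1],[[0,134,-174],-0.38,1]]'; python3 -c "
from go import *
snap('wrist','w1')
to([(*pol(-175),.24,33),(*pol(-175),.184,33)])
"
```

```text
time_s: 2.65
ee_pos: [0.4623, 0.0519, 0.2392]
eef_rot: [3.006, 1.57, 2.014]
force: [0.6, -1.0, 0.0]
grip_width: 0.0005
t 2.7 p [0.464 0.056 0.239] yang 33.5 tilt 0.13 F [-0.2  2.5 -0.6] w 0.0006 q5 -0.54
[-0.9, 31.7, -17.8] 0.009
[55.1, 31.6, -17.7] 0.009
```

View pics/w1.png

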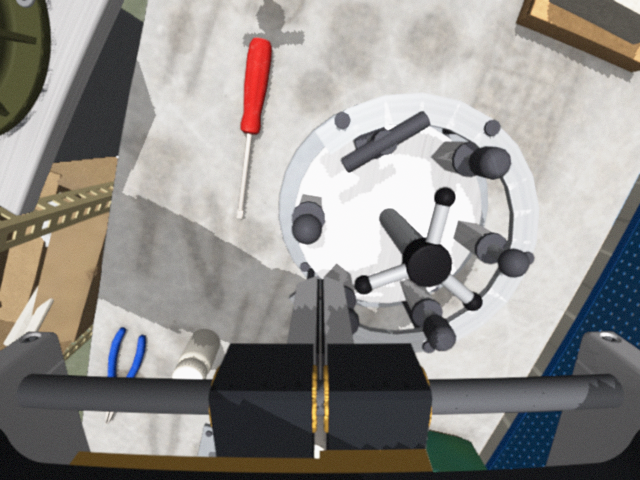

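The wrist view shows the spoke balls at (445,197), (363,285) and (474,301), and the hub at (428,260). I'll use them to check the axis.

```bash
python3 -c "
from go import *
z=load('w1')
B=plane(z,np.array([445,363,474.]),np.array([197,285,301.]),.182)[:,:2]; c=B.mean(0); print(B.round(4).tolist(),c)
d=B-c; print(np.hypot(*d.T),np.degrees(np.arctan2(d[:,1],d[:,0])))
K=plane(z,np.array([343,429,386.]),np.array([163,120,142.]),.166)[:,:2];print(K,np.hypot(*(K[0]-K[1])),np.degrees(np.arctan2(*(K[0]-K[1])[::-1])))
"
```

```text
[[0.5053, 0.1341], [0.4962, 0.055], [0.5697, 0.0879]] [0.52375968 0.09234425]
[0.04566291 0.04635712 0.04617365] [ 113.81899974 -126.41082281   -5.55073927]
[[0.43981036 0.11526021]
 [0.47115547 0.16912586]
 [0.45586305 0.14217253]] 0.06232194829685128 -120.19567421910017
```

```bash
sed -i 's/^AX=.*/AX=np.array([.5235,.0922])/' go.py; python3 -m handwheel '[[[0,32,-18],0,1],[[0,32,-18],0,1],[[20,32,-18],0,1],[[40,32,-18],0,1],[[55,32,-18],0,1]]'; python3 -c "
from go import *
to([(*pol(a),.184,30) for a in range(-165,-80,10)])
"
```

```text
time_s: 3.2
ee_pos: [0.4802, 0.0883, 0.1828]
eef_rot: [3.13, 1.568, 2.144]
force: [-0.5, 0.5, 0.5]
grip_width: 0.0003
t 3.2 p [0.4802 0.0883 0.1828] yang 33.5 tilt 0.14 F [-0.5  0.5  0.5] w 0.0003 q5 -0.48
[-1.2, -1.5, 7.4] 0.061
[-1.2, -3.2, 14.5] 0.061
[-1.2, -3.7, 21.8] 0.061
[-1.3, -2.9, 29.1] 0.061
[-1.3, -0.8, 36.1] 0.061
[-1.3, 2.5, 42.6] 0.061
[-1.3, 6.8, 48.5] 0.061
[-1.3, 12.2, 53.6] 0.061
[-1.3, 18.3, 57.6] 0.061
```

```bash
python3 -m handwheel '[[[-1,-1,5],0,1],[[-1,-2,10],0,1],[[-1,-3,14],0,1],[[-1,-4,18],0,1],[[-1,-4,22],0,1]]'; python3 -m handwheel '[[[0,0,3],0,1],[[0,1,6],0,1],[[0,1,9],0,1],[[0,2,11],0,1],[[0,3,14],0,1]]';python3 -c "
from go import *
to([(*pol(a),.184,30) for a in range(-145,-80,10)])
"
```

```text
time_s: 3.7
ee_pos: [0.4888, 0.0685, 0.1845]
eef_rot: [2.887, 1.566, 1.9]
force: [-5.1, 11.3, 3.0]
grip_width: 0.0006
time_s: 4.2
ee_pos: [0.4983, 0.0592, 0.1847]
eef_rot: [3.059, 1.563, 2.073]
force: [-5.8, 6.7, 0.5]
grip_width: 0.0001
t 4.2 p [0.4983 0.0592 0.1847] yang 33.5 tilt 0.44 F [-5.8  6.7  0.5] w 0.0001 q5 -0.55
[0.8, -2.7, -12.5] 0.061
[0.7, -1.9, -5.2] 0.061
[0.6, 0.2, 1.8] 0.061
[0.6, 3.5, 8.4] 0.061
[0.6, 7.8, 14.2] 0.061
[0.5, 13.1, 19.3] 0.061
[0.5, 19.2, 23.3] 0.061
```

```bash
python3 -m handwheel '[[[0,1,3],0,1],[[0,2,6],0,1],[[0,4,9],0,1],[[0,6,12],0,1],[[0,8,14],0,1]]';python3 -m handwheel '[[[0,1,1],0,1],[[0,2,2],0,1],[[0,3,3],0,1],[[0,3,3],0,1],[[0,3,3],0,1]]'; python3 -c "
from go import *
snap('wrist','w2')
to([(*pol(a),.184,30) for a in range(-115,-80,10)])
"
```

```text
time_s: 4.7
ee_pos: [0.5125, 0.0521, 0.1849]
eef_rot: [3.07, 1.562, 2.084]
force: [-3.9, 5.4, 0.1]
grip_width: 0.0004
time_s: 5.2
ee_pos: [0.5169, 0.0511, 0.1851]
eef_rot: [3.012, 1.563, 2.026]
force: [0.5, 0.1, 0.1]
grip_width: 0.0006
t 5.25 p [0.5168 0.0511 0.1851] yang 33.5 tilt 0.47 F [ 0.1 -0.1 -0.3] w 0.0004 q5 -0.56
[1.1, -7.5, -8.7] 0.061
[1.1, -3.2, -2.8] 0.061
[1.0, 2.1, 2.3] 0.061
[1.0, 8.2, 6.3] 0.061
```

View pics/w2.png

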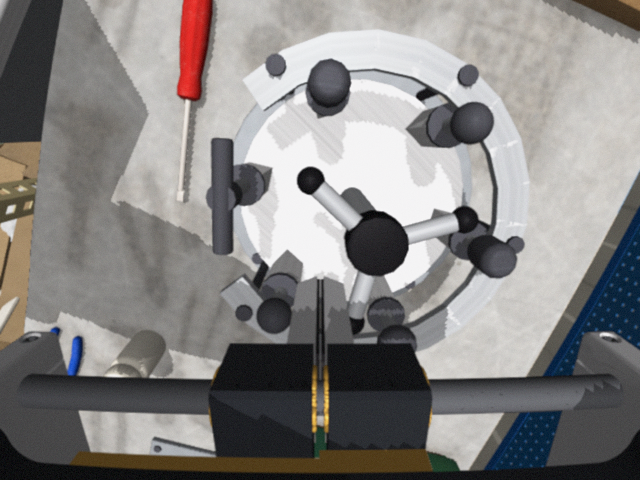

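It snapped on: the T-key stands in the rail gap, with its bar running from (222,140) to (222,253). I'll back the finger off, rise, and compute the grasp pose.

```bash
python3 -c "
from go import *
z=load('w2')
B=plane(z,np.array([311,466,356.]),np.array([181,219,325.]),.182)[:,:2]; c=B.mean(0); d=B-c;print(c,np.degrees(np.arctan2(d[:,1],d[:,0])))
K=plane(z,np.array([222,222,222.]),np.array([140,254,197.]),.164)[:,:2];print(K,K[:2].mean(0),np.hypot(*(K[0]-K[1])),np.degrees(np.arctan2(*(K[0]-K[1])[::-1])))
m=K[2]
to([])
"
python3 -m handwheel '[[[0,-1,-4],0,1],[[0,-1,-4],0,1],[[-25,-1,-4],0,1],[[-60,-1,-4],0,1],[[-75,-1,-4],0,1]]'; python3 -c "
from go import *
to([(.446,.0577,.259,30),(.446,.0577,.165,30)])"
```

```text
[0.52516728 0.09224578] [169.98704479  50.65496411 -68.70445948]
[[0.43029211 0.09079893]
 [0.46067989 0.03661298]
 [0.4449175  0.06489352]] [0.445486   0.06370595] 0.062125155660476286 119.28395472268603
t 5.25 p [0.5168 0.0511 0.1851] yang 33.5 tilt 0.47 F [ 0.1 -0.1 -0.3] w 0.0004 q5 -0.56
time_s: 5.75
ee_pos: [0.5146, 0.0533, 0.2631]
eef_rot: [2.57, 1.563, 1.584]
force: [0.3, -0.1, -0.7]
grip_width: 0.0006
t 5.75 p [0.5146 0.0533 0.2631] yang 33.5 tilt 0.42 F [ 0.3 -0.1 -0.7] w 0.0006 q5 -0.56
[4.1, -54.8, -41.5] 0.061
[98.1, -55.2, -40.9] 0.061
```

```bash
python3 -c "
from go import *
p,d,i=snap('wrist','w3')
cv2.imwrite('pics/w3c.png',cv2.resize(p[100:340,150:530],(760,480)))
to([])"
```

```text
t 5.8 p [0.515  0.0533 0.2644] yang 33.5 tilt 0.44 F [ 0.  -0.4  2.6] w 0.0002 q5 -0.56
```

View pics/w3c.png

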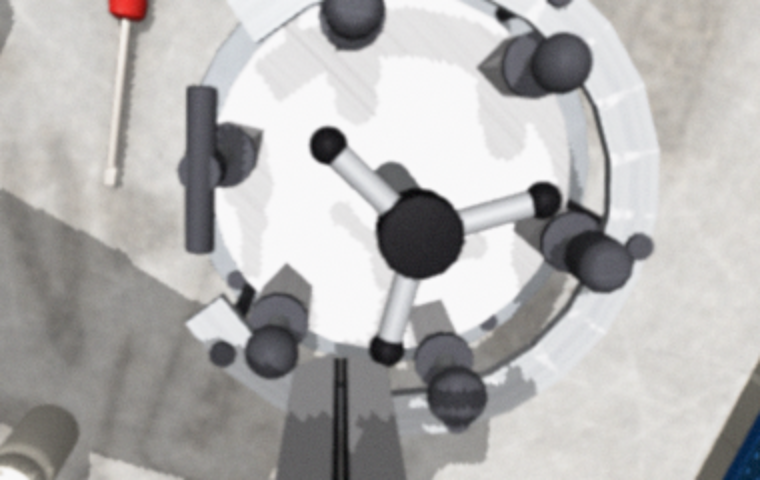

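Crop coordinates: balls at (328,145), (544,200) and (386,351), bar from (200,88) to (200,252). I'll compare these with the rail ends, near (245,30) and (215,318).

```bash
python3 -c "
from go import *
z=load('w3')
f=lambda u,v,h: plane(z,150+np.array(u)/2,100+np.array(v)/2,h)[:,:2]
B=f([328,544,386],[145,200,351],.181); c=B.mean(0); d=B-c;print(c,np.hypot(*d.T),np.degrees(np.arctan2(d[:,1],d[:,0])))
K=f([200,200,200],[86,253,170],.164);print(K,K[:2].mean(0),np.hypot(*(K[0]-K[1])),np.degrees(np.arctan2(*(K[0]-K[1])[::-1])))
# rail from depth
C=cloud(z).reshape(-1,3); r=C[:,:2]-c; a=np.degrees(np.arctan2(r[:,1],r[:,0]));q=np.hypot(*r.T)
m=(abs(C[:,2]-.117)<.004)&(q>.097)&(q<.113); s=np.sort((a[m]-60)%360+60); g=np.diff(s);k=np.argsort(g)[-2:]; print([(s[i].round(1),s[i+1].round(1)) for i in k],s[0],s[-1])
# bar from depth
m=(C[:,2]>.155)&(C[:,2]<.172)&(q>.07)&(np.hypot(*(C[:,:2]-[.446,.06]).T)<.045);P=C[m][:,:2];mu=P.mean(0);v=np.linalg.svd(P-mu)[2][0];t=(P-mu)@v;print('bar',m.sum(),mu+v*(t.max()+t.min())/2,np.ptp(t),np.degrees(np.arctan2(v[1],v[0])))
"
```

```text
[0.5247228  0.09174233] [0.04610278 0.04620619 0.04643067] [169.27369322  49.66985039 -70.63851168]
[[0.42920599 0.09106514]
 [0.46124617 0.03674044]
 [0.44487985 0.06457913]] [0.44522608 0.06390279] 0.06306937894251008 120.53168949731834
[(np.float64(274.1), np.float64(301.8)), (np.float64(165.9), np.float64(241.2))] 60.005031279082964 419.978422665393
bar 1379 [0.44534742 0.06397512] 0.06334821575455565 -60.03495789816204
```

The gap is centred at -156.4° and the key stands about 4° (6 mm) short of that, at rest and within tolerance. It's also well clear of the rail, so I'll grasp it by the boss.

```bash
python3 -m handwheel '[[[0,-15,-10],0.03,0.15],[[0,-30,-20],0.06,0.15],[[0,-45,-30],0.06,0.15],[[0,-52,-36],0.06,0.15],[[0,-52,-36],0.06,0.15]]'; python3 -c "
from go import *
to([(.4453,.0640,.185,30),(.4453,.0640,.155,30)])"
```

```text
time_s: 6.3
ee_pos: [0.4513, 0.0548, 0.2642]
eef_rot: [2.337, 1.563, 1.292]
force: [-0.5, -0.5, 0.2]
grip_width: 0.0366
t 6.3 p [0.4513 0.0548 0.2642] yang 30.1 tilt 0.45 F [-0.5 -0.5  0.2] w 0.0366 q5 -0.49
[79.3, -1.0, -10.5] 0.002
[109.3, -1.2, -10.4] 0.002
```

```bash
python3 -m handwheel '[[[10,-1,-10],0,0.15],[[20,-1,-10],0,0.15],[[40,-1,-10],0,0.15],[[60,-1,-10],0,0.15],[[75,-1,-10],0,0.15]]'; python3 -m handwheel '[[[10,0,0],0,0.15],[[20,0,0],0,0.15],[[30,0,0],0,0.15],[[34,0,0],0,0.15],[[34,0,0],0,0.15]]'; python3 -c "
from go import *
to([(.4453,.0640,.185,30),(.4453,.0640,.155,30)])"
```

```text
time_s: 6.8
ee_pos: [0.4452, 0.0636, 0.187]
eef_rot: [2.604, 1.564, 1.559]
force: [0.8, -0.8, -0.5]
grip_width: 0.0398
time_s: 7.3
ee_pos: [0.4452, 0.0639, 0.1526]
eef_rot: [2.676, 1.564, 1.631]
force: [0.2, -0.4, -0.7]
grip_width: 0.0398
t 7.3 p [0.4452 0.0639 0.1526] yang 30.1 tilt 0.42 F [ 0.2 -0.4 -0.7] w 0.0398 q5 -0.47
[-32.4, 0.3, -0.2] 0.002
[-2.4, 0.2, -0.0] 0.002
```

```bash
python3 -m handwheel '[[[0,0,0],0,1],[[0,0,0],0,1],[[0,0,0],0,1],[[0,0,0],0,1],[[0,0,0],0,1]]' 35; python3 -m handwheel '[[[-3,0,0],0,1],[[-8,0,0],0,1],[[-14,0,0],0,1],[[-20,0,0],0,1],[[-26,0,0],0,1]]'; python3 -m handwheel '[[[-10,0,0],0,1],[[-20,0,0],0,1],[[-30,0,0],0,1],[[-40,0,0],0,1],[[-50,0,0],0,1]]';python3 -m handwheel '[[[-10,0,0],0,1],[[-20,0,0],0,1],[[-30,0,0],0,1],[[-40,0,0],0,1],[[-50,0,0],0,1]]'; python3 -c "
from go import *
snap('wrist','w4');p,d,i=snap('scene','s4');cv2.imwrite('pics/s4c.png',cv2.resize(p[150:390,180:440],(780,720))[:600])
to([])"
```

```text
time_s: 7.8
ee_pos: [0.4453, 0.0639, 0.1528]
eef_rot: [2.623, 1.564, 1.578]
force: [0.1, -0.2, 1.5]
grip_width: 0.0159
time_s: 8.3
ee_pos: [0.4453, 0.0637, 0.1795]
eef_rot: [2.574, 1.564, 1.528]
force: [-0.5, 0.2, -0.1]
grip_width: 0.0162
time_s: 8.8
ee_pos: [0.4453, 0.0633, 0.2304]
eef_rot: [2.546, 1.564, 1.501]
force: [-0.5, 0.4, -0.8]
grip_width: 0.0162
time_s: 9.3
ee_pos: [0.4453, 0.0629, 0.2813]
eef_rot: [2.544, 1.563, 1.498]
force: [-0.3, 0.4, -0.9]
grip_width: 0.016
t 9.4 p [0.4457 0.063  0.2818] yang 30.1 tilt 0.45 F [-0.  -0.4 -1.2] w 0.0161 q5 -0.47
```

View pics/s4c.png

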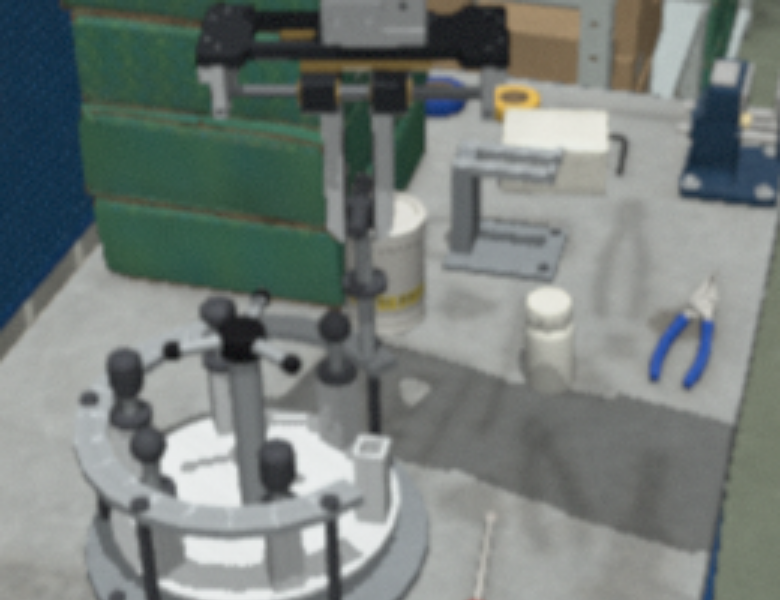

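The key is clear of its socket and hangs vertically in the jaws, with the other tools still seated. I'll move to a standoff beside the fork and look with the wrist camera.

```bash
python3 -c "
from go import *
to([(.53,-.385,.28,18.4)])"
```

```text
t 9.4 p [0.4457 0.063  0.2818] yang 30.1 tilt 0.45 F [-0.  -0.4 -1.2] w 0.0161 q5 -0.47
[-1.3, -151.9, 429.8] 0.204
```

```bash
python3 -m handwheel '[[[0,-8,22],0.04,1],[[0,-18,50],0.08,1],[[0,-30,85],0.12,1],[[0,-42,120],0.16,1],[[0,-55,155],0.2,1]]'; python3 -c "
from go import *
to([(.53,-.385,.28,18.4)])"
```

```text
time_s: 9.9
ee_pos: [0.4759, -0.1001, 0.2803]
eef_rot: [2.555, 1.563, 1.308]
force: [0.1, 1.2, 0.3]
grip_width: 0.0161
t 9.9 p [ 0.4759 -0.1001  0.2803] yang 18.6 tilt 0.45 F [0.1 1.2 0.3] w 0.0161 q5 -0.61
[-1.7, -39.4, 287.3] 0.003
```

```bash
python3 -m handwheel '[[[-1,-5,35],0,1],[[-1,-10,70],0,1],[[-1,-15,105],0,1],[[-1,-20,140],0,1],[[-1,-25,175],0,1]]'; python3 -m handwheel '[[[0,-4,32],0,1],[[0,-8,64],0,1],[[0,-12,92],0,1],[[0,-14,108],0,1],[[0,-15,112],0,1]]'; python3 -c "
from go import *
for n in ('wrist','scene','side'): snap(n,n+'5')
to([])
a=load('wrist5')
C=cloud(a)
for n in ('scene5','side5'):
    C=cloud(load(n)).reshape(-1,3); p=get_obs()['ee_pos']
    m=(np.hypot(*(C[:,:2]-p[:2]).T)<.04)&(C[:,2]>.15)&(C[:,2]<.275)
    for lo,hi in ((.17,.185),(.19,.205),(.21,.225),(.227,.237),(.237,.25),(.26,.275)):
        k=m&(C[:,2]>lo)&(C[:,2]<hi); print(n,lo,k.sum(),(C[k].mean(0)-p).round(4) if k.any() else '', np.ptp(C[k],axis=0).round(3) if k.any() else '')
    print(C[m][:,2].min())
"
```

```text
time_s: 10.4
ee_pos: [0.5079, -0.2754, 0.2795]
eef_rot: [2.641, 1.563, 1.394]
force: [0.7, 0.5, -0.3]
grip_width: 0.0163
time_s: 10.9
ee_pos: [0.5291, -0.3877, 0.2773]
eef_rot: [2.815, 1.562, 1.567]
force: [-0.5, 0.6, -1.0]
grip_width: 0.0161
t 11.05 p [ 0.5293 -0.3858  0.2783] yang 18.6 tilt 0.49 F [-0.1 -0.3 -0.4] w 0.0163 q5 -1.01
scene5 0.17 21 [-0.0032  0.0032 -0.0993] [0.011 0.01  0.013]
scene5 0.19 29 [-0.0033  0.0019 -0.0804] [0.014 0.014 0.014]
scene5 0.21 24 [-0.0026  0.0027 -0.063 ] [0.019 0.014 0.014]
scene5 0.227 59 [-0.0037  0.0041 -0.047 ] [0.029 0.032 0.009]
scene5 0.237 20 [-0.0028  0.0025 -0.0343] [0.008 0.009 0.013]
scene5 0.26 45 [-0.0021  0.0055 -0.0095] [0.033 0.02  0.014]
0.16884536113615722
side5 0.17 24 [-0.0041 -0.0044 -0.1005] [0.01  0.007 0.013]
side5 0.19 31 [-0.0037 -0.0044 -0.0809] [0.01  0.007 0.015]
side5 0.21 19 [-0.0037 -0.0058 -0.0641] [0.014 0.015 0.015]
side5 0.227 110 [-0.0039 -0.0053 -0.0477] [0.028 0.027 0.01 ]
side5 0.237 31 [-0.0034 -0.0042 -0.0349] [0.01  0.007 0.013]
side5 0.26 49 [-0.0046 -0.0089 -0.0091] [0.043 0.016 0.015]
0.16704560465543172
```

View pics/wrist5.png

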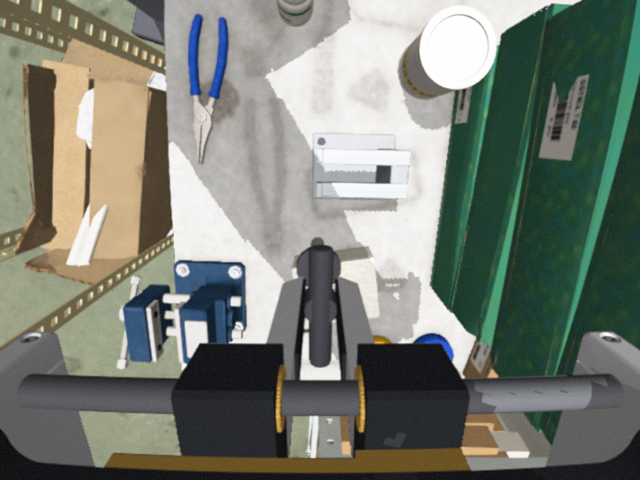

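The wrist view shows the fork prongs at rows 150-163 and 184-197, columns 315-410, with the slot horizontal in the image. The key hangs straight. I'll measure the slot from all three cameras.

```bash
python3 -c "
from go import *
g=np.radians(18.4)
for n in ('wrist5','scene5','side5','scene0','side0'):
    C=cloud(load(n)).reshape(-1,3)
    m=(np.hypot(*(C[:,:2]-[.547,-.328]).T)<.065)&(abs(C[:,2]-.100)<(.006 if n!='wrist5' else .006)); F=C[m]
    rc=cv2.minAreaRect((F[:,:2]*1000).astype(np.float32)); print(n,m.sum(),np.round(rc[0],1),np.round(rc[1],1),round(rc[2],1),np.median(F[:,2]).round(4))
    e=np.array([np.cos(g),np.sin(g)]);f=np.array([-e[1],e[0]]); q=(F[:,:2]-[.547,-.328]); s=q@e;t=q@f
    k=(s>-.03)&(s<.025)
    print(' s',s.min().round(4),s.max().round(4),'t hist',np.histogram(t[k],bins=np.arange(-.032,.033,.002))[0])
    for lo,hi in ((-.03,-.005),(.005,.025)):
        k=(s>lo)&(s<hi); T=np.sort(t[k]); T=T[(T>-.03)&(T<.03)]; d=np.diff(T); w=np.abs(T[:-1])<.012; j=np.argmax(d*w); print('  gap',T[j].round(4),T[j+1].round(4),'mid',((T[j]+T[j+1])/2).round(4))
"
```

```text
wrist5 3094 [ 553.9 -327.1] [91.5 46.6] 16.9 0.099
 s -0.0394 0.053 t hist [  0   0   0  18 113 109 113 112 111 112 119  14   0   0   0   0   0   0
   0  18 113 114 112 114 114 138 137   0   0   0   0   0]
  gap -0.0098 0.0086 mid -0.0006
  gap -0.0104 0.0077 mid -0.0014
scene5 319 [ 552.6 -326. ] [91.5 56.1] 17.3 0.0985
 s -0.04 0.0513 t hist [ 0  0  0  1  1  6  8 10 10  7  9 13  8  7  4  1  0  0  0  2  2  4  7  5
  8 16 11 18 18  4  1  0]
  gap -0.0029 0.0062 mid 0.0017
  gap -0.0009 0.0087 mid 0.0039
side5 484 [ 551.3 -329.1] [91.8 49.9] 17.1 0.0985
 s -0.0426 0.0491 t hist [ 0  0  3 20 31 14 14 14 15 17  9  1  0  0  0  0  0  0  1 22 25 14 17  9
 15 11  8  2  0  0  0  0]
  gap -0.0104 0.0068 mid -0.0018
  gap -0.0094 0.0053 mid -0.002
scene0 319 [ 551.7 -324.6] [91.4 57.2] 18.5 0.0983
 s -0.0401 0.0512 t hist [ 0  0  1  1  1  7  5  5  8 12 12 16 15  5  0  0  0  0  0  3  2  5  7  6
  6  9 21 14 16  6  2  1]
  gap -0.0057 0.0077 mid 0.001
  gap -0.0056 0.009 mid 0.0017
side0 486 [ 551.7 -329.3] [91.4 49.3] 17.6 0.0987
 s -0.0419 0.0498 t hist [ 0  0  4 16 38  9 13 17 18 13 12  1  0  0  0  0  0  0  2 26 21 14 12 17
 11 16  8  1  0  0  0  0]
  gap -0.0101 0.0055 mid -0.0023
  gap -0.0098 0.0045 mid -0.0026
```

```bash
python3 -c "
from go import *
to([(.549,-.3287,.28,17),(.549,-.3287,.222,17)])"
```

```text
t 11.05 p [ 0.5293 -0.3858  0.2783] yang 18.6 tilt 0.49 F [-0.1 -0.3 -0.4] w 0.0163 q5 -1.01
[-1.2, 36.9, -47.9] 0.027
[56.8, 36.7, -47.4] 0.027
```

```bash
python3 -m handwheel '[[[-1,8,-10],0.027,1],[[-1,18,-23],0.027,1],[[-1,28,-36],0.027,1],[[-1,35,-45],0.027,1],[[-1,37,-48],0.027,1]]'; python3 -m handwheel '[[[0,0,0],0,1],[[15,0,0],0,1],[[30,0,0],0,1],[[45,0,0],0,1],[[54,0,0],0,1]]'; python3 -m handwheel '[[[0,0,0],0,1],[[0,0,0],0,1],[[0,0,0],0,1],[[0,0,0],0,1],[[0,0,0],0,1]]'; python3 -c "
from go import *
o=[snap(n,n+'6') for n in ('scene','side')]
to([(.549,-.3287,.222,17)])
cv2.imwrite('pics/p6.png',np.hstack([cv2.resize(o[0][0][150:270,300:400],(400,480),interpolation=2),cv2.resize(o[1][0][230:350,305:405],(400,480),interpolation=2)]))
g=np.radians(17);e=np.array([np.cos(g),np.sin(g)]);f=np.array([-e[1],e[0]])
for n in ('scene6','side6'):
    C=cloud(load(n)).reshape(-1,3); p=get_obs()['ee_pos'];q=C[:,:2]-[.5486,-.3287]
    k=(np.hypot(*q.T)<.012)&(C[:,2]>.112)&(C[:,2]<.16); P=C[k]; print(n,k.sum(),'s,t',(q[k]@e).min().round(4),(q[k]@e).max().round(4),(q[k]@f).min().round(4),(q[k]@f).max().round(4),P[:,2].min())
"
```

```text
time_s: 11.55
ee_pos: [0.5497, -0.3268, 0.2802]
eef_rot: [2.688, 1.562, 1.417]
force: [0.0, -0.1, -1.5]
grip_width: 0.0158
time_s: 12.05
ee_pos: [0.5494, -0.3266, 0.2249]
eef_rot: [2.829, 1.562, 1.558]
force: [0.4, -0.6, -1.0]
grip_width: 0.0161
time_s: 12.55
ee_pos: [0.5495, -0.3267, 0.2253]
eef_rot: [2.757, 1.562, 1.485]
force: [-0.1, -0.5, 0.2]
grip_width: 0.0159
t 12.65 p [ 0.5494 -0.3266  0.2251] yang 17.1 tilt 0.51 F [-0.5 -0.  -0.1] w 0.0161 q5 -0.9
[3.1, -1.0, 1.9] 0.002
scene6 55 s,t -0.0054 0.0038 0.0031 0.0117 0.11400846504339146
side6 73 s,t -0.008 0.0026 -0.0045 0.005 0.11454340581982092
```

View pics/p6.png

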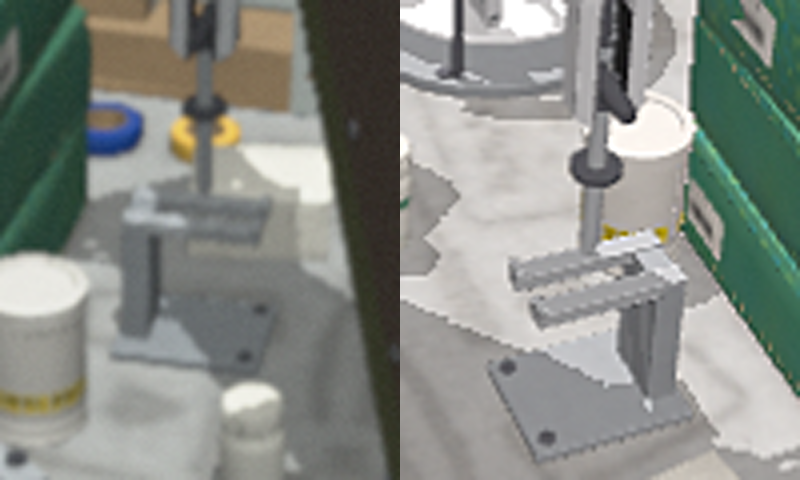

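Side view: the shank is just above the slot, slightly towards the far prong. I'll correct about 3 mm sideways, then lower slowly.

```bash
python3 -m handwheel '[[[0,0,3],0,1],[[0,0,3],0,1],[[6,0,3],0,1],[[12,0,3],0,1],[[18,0,3],0,1]]'; python3 -c "
from go import *
o=[snap(n,n+'7') for n in ('side','scene')]
to([(.549,-.3287,.1526,17)])
g=np.radians(17);e=np.array([np.cos(g),np.sin(g)]);f=np.array([-e[1],e[0]])
for n in ('scene7','side7'):
    C=cloud(load(n)).reshape(-1,3);q=C[:,:2]-[.5486,-.3287]
    k=(np.hypot(*q.T)<.02)&(C[:,2]>.110)&(C[:,2]<.142); print(n,k.sum(),'s,t',np.percentile(q[k]@e,[2,98]).round(4),np.percentile(q[k]@f,[2,98]).round(4))
"
```

```text
time_s: 13.15
ee_pos: [0.5502, -0.3292, 0.2062]
eef_rot: [2.854, 1.561, 1.582]
force: [0.2, -0.9, -0.3]
grip_width: 0.0164
t 13.25 p [ 0.55   -0.3291  0.2057] yang 17.1 tilt 0.58 F [-0.1  0.2 -0.2] w 0.0163 q5 -0.9
[53.1, -0.9, -0.1] 0.002
scene7 43 s,t [-0.0053  0.0031] [0.0022 0.011 ]
side7 54 s,t [-0.0074  0.003 ] [-0.0071  0.0011]
```

The tip is in the slot with no contact force, so I'll keep lowering.

```bash
python3 -m handwheel '[[[6,0,0],0,1],[[12,0,0],0,1],[[18,0,0],0,1],[[24,0,0],0,1],[[30,0,0],0,1]]'; python3 -m handwheel '[[[5,0,0],0,1],[[9,0,0],0,1],[[13,0,0],0,1],[[16,0,0],0,1],[[18,0,0],0,1]]';  python3 -c "
from go import *
to([(.549,-.3287,.1526,17)])"
```

```text
time_s: 13.75
ee_pos: [0.5499, -0.3287, 0.1751]
eef_rot: [2.967, 1.561, 1.695]
force: [-0.8, 0.4, -0.7]
grip_width: 0.0163
time_s: 14.25
ee_pos: [0.5499, -0.3286, 0.1569]
eef_rot: [2.97, 1.561, 1.698]
force: [-0.6, -0.9, -1.1]
grip_width: 0.0162
t 14.25 p [ 0.5499 -0.3286  0.1569] yang 17.1 tilt 0.59 F [-0.6 -0.9 -1.1] w 0.0162 q5 -0.9
[4.3, -0.9, -0.1] 0.002
```

```bash
python3 -m handwheel '[[[1,0,0],0,1],[[2,0,0],0,1],[[3,0,0],0,1],[[4,0,0],0,1],[[4,0,0],0,1]]';  python3 -c "
from go import *
to([])"
```

```text
time_s: 14.75
ee_pos: [0.5499, -0.3285, 0.153]
eef_rot: [2.96, 1.561, 1.689]
force: [-0.6, -0.3, -0.5]
grip_width: 0.0164
t 14.75 p [ 0.5499 -0.3285  0.153 ] yang 17.1 tilt 0.58 F [-0.6 -0.3 -0.5] w 0.0164 q5 -0.9
```

```bash
python3 -m handwheel '[[[0.5,0,0],0,1],[[1,0,0],0,1],[[1.5,0,0],0,1],[[2,0,0],0,1],[[2,0,0],0,1]]';  python3 -c "
from go import *
to([])"
```

```text
time_s: 15.25
ee_pos: [0.5502, -0.3288, 0.1527]
eef_rot: [2.781, 1.562, 1.509]
force: [-4.1, 2.4, 12.0]
grip_width: 0.0164
t 15.25 p [ 0.5502 -0.3288  0.1527] yang 17.1 tilt 0.51 F [-4.1  2.4 12. ] w 0.0164 q5 -0.9
```

Contact at 12 N means the collar is seated. I'll release to a 40 mm opening and rise.

```bash
python3 -m handwheel '[[[-1,0,0],0,0.8],[[-1,0,0],0,0.5],[[-1,0,0],0,0.2],[[-1,0,0],0,0.2],[[-1,0,0],0,0.2]]'; python3 -m handwheel '[[[0,0,0],0,0.1],[[-10,0,0],0,0.1],[[-25,0,0],0,0.1],[[-45,0,0],0,0.1],[[-70,0,0],0,0.1]]'; python3 -m handwheel '[[[-5,0,0],0,0.1],[[-10,0,0],0,0.1],[[-20,0,30],0,0.1],[[-20,0,60],0,0.1],[[-20,0,60],0,0.1]]'; python3 -c "
from go import *
o=[snap(n,n+'8') for n in ('scene','side')]
to([])
cv2.imwrite('pics/p8.png',np.hstack([cv2.resize(o[0][0][130:350,190:400],(420,440)),cv2.resize(o[1][0][170:350,260:420],(380,440))]))
g=np.radians(17);e=np.array([np.cos(g),np.sin(g)]);f=np.array([-e[1],e[0]])
for n in ('scene8','side8'):
    C=cloud(load(n)).reshape(-1,3);q=C[:,:2]-[.5486,-.3287]
    for lo,hi in ((.101,.109),(.112,.14),(.15,.17)):
        k=(np.hypot(*q.T)<.04)&(C[:,2]>lo)&(C[:,2]<hi); print(n,lo,k.sum(),'s,t',np.percentile(q[k]@e,[2,98]).round(4),np.percentile(q[k]@f,[2,98]).round(4),C[k][:,2].max().round(4))
"
```

```text
time_s: 15.75
ee_pos: [0.5502, -0.3287, 0.1535]
eef_rot: [2.811, 1.562, 1.539]
force: [0.9, 0.2, 0.1]
grip_width: 0.0368
time_s: 16.25
ee_pos: [0.5501, -0.3293, 0.2252]
eef_rot: [2.804, 1.562, 1.533]
force: [-0.4, -0.0, -0.5]
grip_width: 0.0425
time_s: 16.75
ee_pos: [0.5675, -0.3892, 0.2429]
eef_rot: [2.968, 1.561, 1.694]
force: [0.4, -0.3, -0.6]
grip_width: 0.0424
t 16.85 p [ 0.5675 -0.3868  0.2432] yang 17.1 tilt 0.59 F [-0.1 -0.2  0.7] w 0.0424 q5 -0.95
scene8 0.101 73 s,t [-0.0366  0.0286] [-0.0122  0.0262] 0.1089
scene8 0.112 37 s,t [-0.0049  0.0032] [0.0014 0.0097] 0.139
scene8 0.15 84 s,t [-0.0068  0.0063] [-0.0298  0.0357] 0.1691
side8 0.101 103 s,t [-0.032   0.0295] [-0.0182  0.0184] 0.1085
side8 0.112 48 s,t [-0.0069  0.0035] [-0.0064  0.0027] 0.14
side8 0.15 147 s,t [-0.0096  0.0048] [-0.0323  0.0279] 0.1671
```

View pics/p8.png

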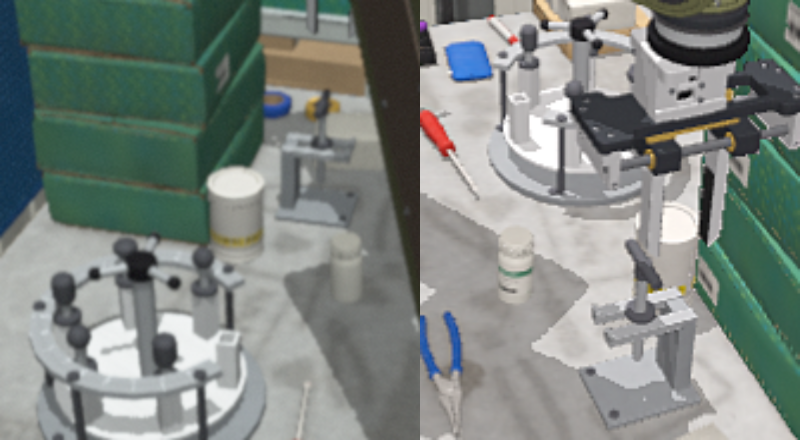

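The key hangs upright in the slot with the collar flat on both prongs, and nothing touches the robot. Handing in.

```bash
python3 -c "
from station import *
print(hand_in())"
```

```text
the job is handed in; nothing more can be done
None
```

The T-key is hanging in the fork stand and the job is handed in at about 17 s of robot time; the station gave no verdict.

**What I did:** I pushed a spoke with the closed fingers until the carousel snapped on one click counter-clockwise. I then gripped the key by its boss, drew it straight up at the gap, lowered it into the slot until the collar touched at 12 N, released it and moved clear.

**Last checks:**
- **Key in the fork:** It stands upright, about 1 mm from the seat along the slot and within about 1–2 mm across it. The two cameras disagree by a few mm, which is within calibration and surface bias. Its top reads 167–169 mm, the same as when it was seated in the carousel.
- **Bystanders:** The other tools in view are in their sockets, and the bottle and tin look unmoved. I did not measure them again. The white box was hidden in the last pictures; the arm never went down near it.
- **Gripper:** It is clear of everything, with force readings near zero.

**One check was off:** after the click, the carousel rested about 4° short of the exact index, leaving the key about 6 mm from the gate. That is inside the 12 mm limit, so I did not correct it.

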